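# Seasonings over to the wooden rack, the other way round

## Robot

A 6-joint arm with a two-finger parallel gripper is mounted at the origin on the work surface. World frame = base frame: x ahead of the robot, y to its left, z up, the work surface at z = 0. Lengths are in m, angles in rad, forces in N, time in s.
With the tool pointing down it reaches from about 0.35 to 0.85 m from the base axis. Payload 8.1 kg.
Tool frame: the origin (TCP) lies where the fingers leave the gripper's body, on its centre line; the fingertips stand 84 mm ahead of it and the grasp point (between the pads) lies 65 mm ahead of it (manip.nose_length is the distance from the TCP to the fingertips, in m); z points along the fingers, y is the line along which they close (so a half turn about z gives the same grasp; the last joint's range is limited). The gripper opens to 93 mm and grips with 3 to 60 N. Pads are 15 mm wide; open, the fingers measure 128 mm over their backs; the gripper's body (75 mm by 188 mm) begins 65 mm behind the grasp point.
Start: joints at [-0.085, 0.13, 1.488, -0, 1.523, -0.085], TCP at [0.6, 0, 0.303] pointing down, gripper open.
Joint ranges: [-2.96, 2.96], [-0.89, 2.26], [0.02, 2.5], [-1.34, 4.48], [0, 2.73], [-2.66, 2.66]. Speed limits (rad/s): [2.39, 2.39, 2.79, 3.14, 3.14, 3.14].

## Interface

Orientations are given as a rotation vector (axis times angle).
In Python, from station import manip, eyes gives the robot as it stands.
- The arm moves only by the tool send_rows, never from a script. Its argument "steps" is text: rows parted by semicolons, each of 7 numbers parted by spaces: the turn, a rotation vector about the tool's x, y, z in degrees, then the shift along the tool's x, y, z in mm, then the opening in per cent of the stroke, from 0 (shut) to 100 (fully open). A call has exactly 8 rows; each row is the pose to reach, as a shift and turn from the pose commanded when the call began, along the tool's axes at that moment; what a row does not reach only later rows make up. A row lasts 1/12 s, in which the tool goes at most 41.7 mm and 7.16 degrees, less where a joint would pass 70% of its speed; a pose out of reach is approached as far as the arm can. A call with a gripper value outside its range is refused whole. The fingers move at their own pace and stop on an object; "force" is the grip in N (left out, the last holds). Time passes only in rows, so rows that repeat a pose let the fingers close, or fill a call up. It gives the time, the measured TCP pose, the force, the opening and the grip force at its end, in the units of the state.
- manip.get_obs(): the state, without advancing time (a new reading comes with each control period).
- eyes.camera(name): name is "scene" or "side" or "wrist"; returns (picture, depth): 400x640x3 uint8, blue, green, red; 400x640 float32, m along the optical axis (not along the pixel's ray), 0 where there is no reading.
- eyes.calibration(name): a dict with "mtx" (3x3 intrinsics, pixels), "world_from_camera" (4x4, takes a point from camera to world coordinates). Camera axes: x right, y down, z forward; pixel columns grow to the right and rows downward; lengths in m; the calibration is good to about 2 mm. A picture is of the moment at which its call begins: read the wrist's pose just before it. calibration takes no time and is no camera call; for the wrist camera it gives the pose at the moment of the call.
- manip.close_job(): hands the job in; it is judged then, once.
Trained networks look in the newest picture that a camera, given by its name, has taken for a name from the list of things; names that differ only in an ending like _2 or _b are one class to them, and where a whole thing is asked for, a point or a joint stands for the part that bears it (a point fixed in the world has none). Each returns a list of dicts, best first, with "confidence" (0 to 1); they miss things now and then, are a little off and sometimes report something else, mostly with a low value. They report only what shows in the picture. A call takes as long as a camera call. They do not tell look-alikes from the thing itself.
- eyes.regions_of(camera, thing): "mask" (400x640 bool, what is visible of it).
- eyes.pinpoint(camera, thing): "location" ([x, y, z] in m, in world coordinates, good to about 4 mm: a listed point, or the origin of a listed thing).
The state is a dict: "time_s": time; "joints": joint angles; "qvel": joint speeds; "effort": joint torques, N m; "tcp_pos": TCP position; "orientation": TCP orientation; "wrist_force": force on the tool from outside, world axes, zero at the start; "wrist_torque": the same for the moment, N m; "opening": finger opening in m; "finger_force": force on a finger pad.
Only numpy, scipy, OpenCV 4.12 (cv2) and the standard library are available. Lean on these libraries where they do the work, as an engineer would, in place of code of your own. Each camera call takes 0.05 s, during which the arm holds its last target. There are 200 camera calls.

## Task

Move the four seasoning containers (tin, jar, tub, mill) from the grey plastic rack to the empty wooden rack in reverse order: the one now at the left end goes to the right-end place, the next one to the place next to it, and so on, until the one at the right end stands at the left end. Each must stand upright on the floor of its own place; set them down rather than dropping them, and never tip one over. Leave the bowls, mug, spoon and scoop where they are.

Things in the scene. Friction and masses are not known exactly. Their poses are not given: they have to be found in the camera images.
- tin_c (a point): round stainless-steel spice tin with a flat steel lid, the shortest and widest: diameter 58 mm (lid, above 46 mm, 54 mm), height 62 mm, 0.16 kg (real mass 0.7 to 1.4 times that). The point is its centre, 31 mm above its underside; z up. Loose, standing upright in the old rack at the start.
- jar_c (a point): round clear-glass jar with a grey metal screw lid: glass diameter 52 mm up to 54 mm height, lid diameter 44 mm from 61 to 76 mm, height 76 mm, 0.20 kg (real mass 0.7 to 1.4 times that). The point is its centre, 38 mm above its underside; z up. Loose, standing upright in the old rack at the start.
- tub_c (a point): square white plastic salt tub, 52 by 52 mm (lid, above 60 mm, 46 by 46 mm), height 70 mm, 0.14 kg; its flat sides face along its own x and y, within 0.12 rad of the rack's at the start (real mass 0.7 to 1.4 times that). The point is its centre, 35 mm above its underside; z up. Loose, standing upright in the old rack at the start.
- mill_c (a point): slim turned dark-wood pepper mill, round, the narrowest and tallest: foot diameter 46 mm, body diameter 40 mm between 22 and 60 mm height, narrow neck, domed top, height 86 mm, 0.11 kg (real mass 0.7 to 1.4 times that). The point is its centre, 43 mm above its underside; z up. Loose, standing upright in the old rack at the start.
- mat_tin: thin cork mat, 70 by 70 by 4 mm, fixed in the place of the old rack where the tin stands at the start, under it; top 12 mm above the table; origin at the middle of its underside. It stays there and so marks where the tin came from.
- mat_jar: thin cork mat, 70 by 70 by 4 mm, fixed in the place of the old rack where the jar stands at the start, under it; top 12 mm above the table; origin at the middle of its underside. It stays there and so marks where the jar came from.
- mat_tub: thin cork mat, 70 by 70 by 4 mm, fixed in the place of the old rack where the tub stands at the start, under it; top 12 mm above the table; origin at the middle of its underside. It stays there and so marks where the tub came from.
- mat_mill: thin cork mat, 70 by 70 by 4 mm, fixed in the place of the old rack where the mill stands at the start, under it; top 12 mm above the table; origin at the middle of its underside. It stays there and so marks where the mill came from.
- old_rack: grey plastic rack, fixed, full at the start: 88 (own x) by 332 mm (own y, along the row), origin under its middle on the table, x away from the robot within 0.15 rad. Four places in a row, centres at y = -120, -40, 40, 120 mm, 76 (x) by 74 (y) mm inside, between ribs 6 mm wide with tops 18 mm above the table. Cork mats cover its floor.
- new_rack: wooden rack, fixed, empty at the start: 88 (own x) by 332 mm (own y, along the row), origin under its middle on the table, x away from the robot within 0.15 rad. Four places in a row, centres at y = -120, -40, 40, 120 mm, 76 (x) by 74 (y) mm inside, between ribs 6 mm wide with tops 18 mm above the table. Floor of the places 12 mm above the table. Stands either beyond the old rack or nearer the robot, roughly parallel.
- bowls: bystander: stack of three blue plastic bowls, 144 mm across, 87 mm high, to the left; origin at the middle of its underside
- mug: bystander: stainless-steel mug, 84 mm across plus handle, 90 mm high, to the right; origin at the middle of its underside
- spoon: bystander: wooden spoon, 280 mm long, lying beyond the racks; origin on its underside near the middle
- scoop: bystander: yellow plastic scoop, about 155 mm long and 32 mm high, near the robot to the right; origin on its underside near the middle
Not all that is in view belongs to the job. Of the things that look like the part that bears mill_c, the largest one is meant. Leave any orange look-alike of the part that bears tub_c alone.

How it is judged:
At the end, for the whole second after the job is handed in: Each container stands upright (within 0.1 rad) and at rest in the wooden rack, in the place that mirrors its old one in the row (old y = -120, -40, 40, 120 mm becomes 120, 40, -40, -120 mm), centre within 17 mm of the place's in x and y, underside within 4 mm of its floor (((y of mat_tin in the frame of old_rack between -0.14 and -0.1 m and y of tin_c in the frame of new_rack between 0.103 and 0.137 m) or (y of mat_tin in the frame of old_rack between -0.06 and -0.02 m and y of tin_c in the frame of new_rack between 0.023 and 0.057 m) or (y of mat_tin in the frame of old_rack between 0.02 and 0.06 m and y of tin_c in the frame of new_rack between -0.057 and -0.023 m) or (y of mat_tin in the frame of old_rack between 0.1 and 0.14 m and y of tin_c in the frame of new_rack between -0.137 and -0.103 m)) and x of tin_c in the frame of new_rack between -0.017 and 0.017 m and z of tin_c in the frame of new_rack between 0.039 and 0.047 m and angle between each of tin_c, jar_c, tub_c, mill_c's own z axis and vertical below 0.1 rad and linear speed of each of tin, jar, tub, mill below 0.02 m/s and ((y of mat_jar in the frame of old_rack between -0.14 and -0.1 m and y of jar_c in the frame of new_rack between 0.103 and 0.137 m) or (y of mat_jar in the frame of old_rack between -0.06 and -0.02 m and y of jar_c in the frame of new_rack between 0.023 and 0.057 m) or (y of mat_jar in the frame of old_rack between 0.02 and 0.06 m and y of jar_c in the frame of new_rack between -0.057 and -0.023 m) or (y of mat_jar in the frame of old_rack between 0.1 and 0.14 m and y of jar_c in the frame of new_rack between -0.137 and -0.103 m)) and x of jar_c in the frame of new_rack between -0.017 and 0.017 m and z of jar_c in the frame of new_rack between 0.046 and 0.054 m and ((y of mat_tub in the frame of old_rack between -0.14 and -0.1 m and y of tub_c in the frame of new_rack between 0.103 and 0.137 m) or (y of mat_tub in the frame of old_rack between -0.06 and -0.02 m and y of tub_c in the frame of new_rack between 0.023 and 0.057 m) or (y of mat_tub in the frame of old_rack between 0.02 and 0.06 m and y of tub_c in the frame of new_rack between -0.057 and -0.023 m) or (y of mat_tub in the frame of old_rack between 0.1 and 0.14 m and y of tub_c in the frame of new_rack between -0.137 and -0.103 m)) and x of tub_c in the frame of new_rack between -0.017 and 0.017 m and z of tub_c in the frame of new_rack between 0.043 and 0.051 m and ((y of mat_mill in the frame of old_rack between -0.14 and -0.1 m and y of mill_c in the frame of new_rack between 0.103 and 0.137 m) or (y of mat_mill in the frame of old_rack between -0.06 and -0.02 m and y of mill_c in the frame of new_rack between 0.023 and 0.057 m) or (y of mat_mill in the frame of old_rack between 0.02 and 0.06 m and y of mill_c in the frame of new_rack between -0.057 and -0.023 m) or (y of mat_mill in the frame of old_rack between 0.1 and 0.14 m and y of mill_c in the frame of new_rack between -0.137 and -0.103 m)) and x of mill_c in the frame of new_rack between -0.017 and 0.017 m and z of mill_c in the frame of new_rack between 0.051 and 0.059 m); the robot touches nothing.
It fails at once if a container is tipped over (more than 0.7 rad) (angle between any of tin_c, jar_c, tub_c, mill_c's own z axis and vertical above 0.7 rad).
It fails at once if a container is dropped or flung (faster than 1.2 m/s) (linear speed of any of tin, jar, tub, mill above 1.2 m/s).
It fails at once if the bowls, mug, spoon or scoop are moved (more than 25 mm) (distance of any of bowls, mug, spoon, scoop from where it was at the start of the episode above 0.025 m).
It also fails if it takes over 99 s, if anything falls off the work surface, if the arm or the gripper's body presses on something with over 40 N, if the wrist force passes 120 N, or if a joint passes its speed limit or range.

## Working session

There is one attempt and no reset: what is moved stays moved. The work goes in short steps, Python scripts to look and compute and a tool call to move; the robot and the scene stay as the last step left them, time stands still between calls to the robot, and variables do not carry over. Pictures are saved under pics/ and viewed, at most 14 in all, crops included, and the job is handed in when it is done.

Besides the shell and the picture viewer there is one more tool, called as name(argument=value, ...) on one line, values as JSON. send_rows: Moves the arm, as the interface text tells. Its arguments: {"type":"object","properties":{"steps":{"type":"string"},"force":{"type":"number"}},"required":["steps"]}

```bash
ls; mkdir -p pics
python3 - <<'E'
from station import manip, eyes
import cv2, numpy as np
o=manip.get_obs(); print(o)
for c in ["scene","side"]:
    p,d=eyes.camera(c); cv2.imwrite(f"pics/{c}0.png",p)
    for t in ["tin_c","jar_c","tub_c","mill_c","old_rack","new_rack","mat_tin","mat_jar","mat_tub","mat_mill","bowls","mug","spoon","scoop"]:
        r=eyes.pinpoint(c,t)
        print(c,t,[(np.round(x["location"],3).tolist(),round(x["confidence"],2)) for x in r])
E
```

```text
pics
{'time_s': 0.0, 'joints': array([-8.53959236e-02,  1.31180475e-01,  1.48926670e+00, -1.68899333e-05,
        1.52300281e+00, -8.53757512e-02]), 'qvel': array([-0.00097933,  0.00072451,  0.00106574,  0.00102096,  0.00090987,
        0.00175073]), 'effort': array([-1.61290725e-03, -5.59853125e+01, -4.91755986e+01,  7.67333270e-02,
        3.59135563e-02, -2.97389461e-04]), 'tcp_pos': array([5.99585504e-01, 5.53035133e-05, 3.01682683e-01]), 'orientation': array([-2.22046575e+00, -2.22042279e+00,  1.89893778e-03]), 'wrist_force': array([ 0.43795422,  0.52125067, -0.05124519]), 'wrist_torque': array([ 0.01824808, -0.06227515, -0.01188433]), 'finger_force': 0.0, 'opening': 0.09303020086360556}
scene tin_c [([0.643, -0.094, 0.042], 0.66)]
scene jar_c [([0.626, -0.175, 0.05], 0.73)]
scene tub_c [([0.661, 0.057, 0.046], 0.82), ([0.788, 0.209, 0.033], 0.69), ([0.653, -0.019, 0.005], 0.3)]
scene mill_c [([0.689, 0.169, 0.029], 0.82), ([0.607, 0.171, 0.03], 0.8), ([0.655, -0.017, 0.053], 0.74), ([0.665, 0.06, 0.048], 0.36)]
scene old_rack [([0.644, -0.056, 0.002], 0.74), ([0.335, -0.379, -0
[... 718 characters left out ...]
.787, 0.215, 0.037], 0.88), ([0.664, 0.064, 0.046], 0.74)]
side mill_c [([0.654, -0.017, 0.055], 0.94), ([0.608, 0.166, 0.034], 0.75), ([0.689, 0.164, 0.036], 0.63)]
side old_rack [([0.642, -0.06, 0.002], 0.8)]
side new_rack [([0.463, 0.063, 0.005], 0.78)]
side mat_tin [([0.649, -0.012, 0.012], 0.73), ([0.64, -0.097, 0.008], 0.44)]
side mat_jar [([0.629, -0.185, 0.006], 0.67)]
side mat_tub [([0.659, 0.062, 0.01], 0.61)]
side mat_mill [([0.647, -0.013, 0.01], 0.41)]
side bowls [([0.484, 0.425, -0.0], 0.6)]
side mug [([0.519, -0.415, 0.0], 0.85), ([0.63, -0.175, 0.051], 0.41)]
side spoon [([0.779, -0.036, -0.002], 0.8)]
side scoop [([0.336, -0.38, -0.002], 0.69), ([0.652, -0.02, 0.058], 0.22)]
```

View pics/scene0.png

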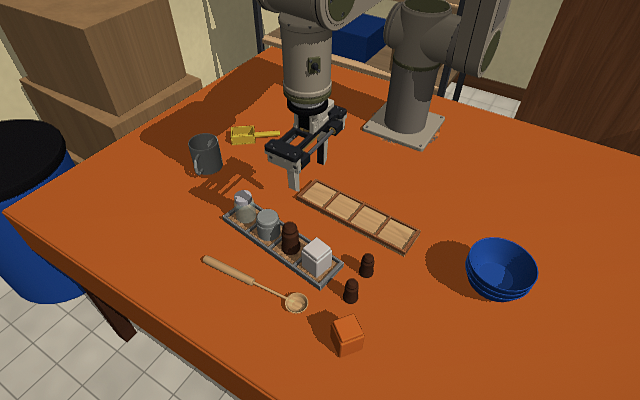

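View pics/side0.png

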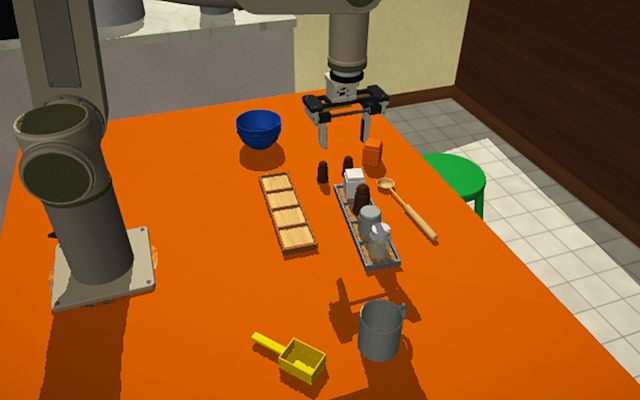

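Left to right the old rack holds tub, mill, tin and jar. There are two small decoy mills and an orange tub to the left. The new rack is nearer the robot. Next I'll get precise poses from depth.

```bash
cat > h.py <<'E'
from station import manip, eyes
import cv2, numpy as np
def pts(c,d,m):
    K=eyes.calibration(c)["mtx"];T=eyes.calibration(c)["world_from_camera"]
    v,u=np.nonzero(m&(d>0)); z=d[v,u]
    P=np.c_[(u-K[0,2])/K[0,0]*z,(v-K[1,2])/K[1,1]*z,z]
    return P@T[:3,:3].T+T[:3,3]
E
python3 - <<'E'
from h import *
W=[]
for c in ["scene","side"]:
    p,d=eyes.camera(c)
    for t in ["old_rack","new_rack"]:
        r=eyes.regions_of(c,t)
        for q in r[:1]:
            P=pts(c,d,q["mask"]); P=P[(P[:,2]>.006)&(P[:,2]<.03)]
            print(c,t,len(P),cv2.minAreaRect((P[:,:2]*1000).astype(np.float32)))
            if t=="new_rack":
                W.append(P)
    a=np.ones(d.shape,bool); P=pts(c,d,a)
    # objects by height over the old rack
    for n,x in dict(tub=(.662,.06),mill=(.654,-.017),tin=(.641,-.094),jar=(.628,-.177)).items():
        Q=P[(np.hypot(P[:,0]-x[0],P[:,1]-x[1])<.038)&(P[:,2]>.03)&(P[:,2]<.13)]
        top=Q[:,2].max(); S=Q[Q[:,2]>top-.006]
        print(c,n,len(Q),top.round(3),S[:,:2].mean(0).round(3),cv2.minAreaRect((S[:,:2]*1000).astype(np.float32)))
E
```

```text
scene old_rack 979 ((645.4059448242188, -56.487274169921875), (333.6476745605469, 89.33895874023438), 82.29837799072266)
scene new_rack 3412 ((465.6883544921875, 61.70964050292969), (332.1111145019531, 93.39643096923828), 86.2802734375)
scene tub 768 0.085 [0.665 0.063] ((664.0599365234375, 62.49943923950195), (45.85160827636719, 46.46377182006836), 77.61476135253906)
scene mill 429 0.1 [ 0.654 -0.018] ((653.37158203125, -19.897262573242188), (27.30694580078125, 25.33475112915039), 33.90028762817383)
scene tin 562 0.078 [ 0.642 -0.093] ((641.9097900390625, -92.14029693603516), (47.01612854003906, 50.047157287597656), 27.264116287231445)
scene jar 519 0.092 [ 0.63  -0.177] ((629.5579223632812, -176.56723022460938), (43.8511962890625, 41.97987747192383), 35.04533386230469)
side old_rack 764 ((642.5173950195312, -57.99774169921875), (336.92205810546875, 89.28942108154297), 82.11007690429688)
side new_rack 2718 ((464.4189758300781, 61.79107666015625), (340.4653015136719, 88.75335693359375), 86.43329620361328)
side tub 430 0.087 [0.662 0.06 ] ((662.711181640625, 61.44342803955078), (47.43640899658203, 44.29964065551758), 75.03512573242188)
side mill 337 0.1 [ 0.65  -0.023] ((650.8685302734375, -22.819429397583008), (21.745243072509766, 24.455106735229492), 39.6634521484375)
side tin 460 0.079 [ 0.639 -0.097] ((638.8441162109375, -97.179443359375), (50.77021789550781, 49.20867919921875), 87.11235046386719)
side jar 603 0.093 [ 0.627 -0.178] ((627.067626953125, -177.71444702148438), (43.76408386230469, 41.74346923828125), 63.47868347167969)
```

send_rows(steps="0 0 4 0 0 0 100;0 0 8 0 0 0 100;0 0 8 0 0 0 100;0 0 8 0 0 0 100;0 0 8 0 0 0 100;0 0 8 0 0 0 100;0 0 8 0 0 0 100;0 0 8 0 0 0 100", force=20)

```text
time_s: 2.47
tcp_pos: [0.6, 0.0, 0.3028]
orientation: [2.37, 2.062, 0.0]
wrist_force: [-0.1, -0.0, -0.1]
opening: 0.0928
finger_force: 0.0
```

```bash
cat > plan.py <<'E'
import numpy as np
th=np.deg2rad
def rel(a,b):  # pose=(x,y,z mm,yaw deg) -> rounded tool turn/shift, pose really reached
    y=th(a[3]); X=np.array([-np.sin(y),np.cos(y)]); Y=np.array([np.cos(y),np.sin(y)])
    d=np.array(b[:2])-a[:2]; s=np.round([X@d,Y@d,a[2]-b[2]]); t=round(-(b[3]-a[3]))
    q=np.array(a[:2])+s[0]*X+s[1]*Y
    return t,s,(q[0],q[1],a[2]-s[2],a[3]-t)
if __name__=="__main__":
    p=(600,0,303,-8)
    J=[("tub",663.5,62,109,-13,456.5,-57.8),("mill",653,-19,118,-8,461.5,22.1),("tin",640.5,-94.5,107,-8,466.5,101.9),("jar",628.5,-177,107,-8,471.5,181.8)]
    for n,x,y,z,w,X,Y in J:
        for k,t in [("above",(x,y,z+110,w)),("down",(x,y,z,w)),("lift",(x,y,z+110,w)),("over",(X,Y,z+110,-4)),("lower",(X,Y,z+1,-4)),("raise",(X,Y,z+110,-4))]:
            r,s,p=rel(p,t); print(n,k,r,s,np.round(p,1))
E
python3 plan.py
```

```text
tub above 5 [70. 54. 84.] [663.2  61.8 219.  -13. ]
tub down 0 [  0.   0. 110.] [663.2  61.8 109.  -13. ]
tub lift 0 [   0.    0. -110.] [663.2  61.8 219.  -13. ]
tub over -9 [-163. -175.    0.] [456.  -57.7 219.   -4. ]
tub lower 0 [ -0.   0. 109.] [456.  -57.7 110.   -4. ]
tub raise 0 [  -0.    0. -109.] [456.  -57.7 219.   -4. ]
mill above 4 [ 52. 194.  -9.] [653.2 -19.3 228.   -8. ]
mill down 0 [  0.  -0. 110.] [653.2 -19.3 118.   -8. ]
mill lift 0 [   0.   -0. -110.] [653.2 -19.3 228.   -8. ]
mill over -4 [  14. -196.    0.] [461.   21.8 228.   -4. ]
mill lower 0 [  0.   0. 109.] [461.   21.8 119.   -4. ]
mill raise 0 [   0.    0. -109.] [461.   21.8 228.   -4. ]
tin above 4 [-104.  187.   11.] [640.3 -95.  217.   -8. ]
tin down 0 [  0.   0. 110.] [640.3 -95.  107.   -8. ]
tin lift 0 [   0.    0. -110.] [640.3 -95.  217.   -8. ]
tin over -4 [ 171. -200.    0.] [466.1 102.2 217.   -4. ]
tin lower 0 [ -0.   0. 109.] [466.1 102.2 108.   -4. ]
tin raise 0 [  -0.    0. -109.] [466.1 102.2 217.   -4. ]
jar above 4 [-267.  182.    0.] [ 629.  -176.8  217.    -8. ]
jar down 0 [ -0.  -0. 110.] [ 629.  -176.8  107.    -8. ]
jar lift 0 [  -0.   -0. -110.] [ 629.  -176.8  217.    -8. ]
jar over -4 [ 333. -206.    0.] [471.4 181.6 217.   -4. ]
jar lower 0 [  0.   0. 109.] [471.4 181.6 108.   -4. ]
jar raise 0 [   0.    0. -109.] [471.4 181.6 217.   -4. ]
```

send_rows(steps="0 0 2 18 14 20 100;0 0 5 36 28 42 100;0 0 5 54 41 63 100;0 0 5 70 54 84 100;0 0 5 70 54 84 100;0 0 5 70 54 84 100;0 0 5 70 54 84 100;0 0 5 70 54 84 100")

```text
time_s: 3.13
tcp_pos: [0.6637, 0.0612, 0.2207]
orientation: [2.458, 1.954, 0.003]
wrist_force: [0.5, 0.3, -0.1]
opening: 0.0929
finger_force: 0.0
```

send_rows(steps="0 0 0 0 0 20 100;0 0 0 0 0 40 100;0 0 0 0 0 60 100;0 0 0 0 0 78 100;0 0 0 0 0 94 100;0 0 0 0 0 105 100;0 0 0 0 0 110 100;0 0 0 0 0 110 100")

```text
time_s: 3.8
tcp_pos: [0.6629, 0.0614, 0.1085]
orientation: [-2.459, -1.955, 0.001]
wrist_force: [-0.4, 0.0, -0.3]
opening: 0.0929
finger_force: 0.0
```

send_rows(steps="0 0 0 0 0 0 80;0 0 0 0 0 0 65;0 0 0 0 0 0 50;0 0 0 0 0 0 40;0 0 0 0 0 0 40;0 0 0 0 0 0 40;0 0 0 0 0 0 40;0 0 0 0 0 0 40", force=20)

```text
time_s: 4.47
tcp_pos: [0.6633, 0.0619, 0.1089]
orientation: [2.459, 1.956, 0.0]
wrist_force: [-0.2, 0.3, 2.0]
opening: 0.0522
finger_force: 20.0
```

send_rows(steps="0 0 0 0 0 -8 40;0 0 0 0 0 -25 40;0 0 0 0 0 -48 40;0 0 0 0 0 -72 40;0 0 0 0 0 -94 40;0 0 0 0 0 -106 40;0 0 0 0 0 -110 40;0 0 0 0 0 -110 40")

```text
time_s: 5.13
tcp_pos: [0.6637, 0.0618, 0.2199]
orientation: [2.458, 1.955, 0.003]
wrist_force: [0.7, 0.6, -2.8]
opening: 0.0516
finger_force: 20.0
```

send_rows(steps="0 0 -1 -12 -12 0 40;0 0 -2 -36 -38 0 40;0 0 -4 -62 -67 0 40;0 0 -6 -90 -97 0 40;0 0 -8 -118 -127 0 40;0 0 -9 -142 -153 0 40;0 0 -9 -158 -170 0 40;0 0 -9 -163 -175 0 40")

```text
time_s: 5.8
tcp_pos: [0.4524, -0.0586, 0.2163]
orientation: [-2.297, -2.139, 0.005]
wrist_force: [-0.5, -0.3, -2.6]
opening: 0.0514
finger_force: 20.0
```

Run:
```python
from h import *
o=manip.get_obs();print(o["tcp_pos"],o["opening"],o["finger_force"])
p,d=eyes.camera("wrist"); cv2.imwrite("pics/w1.png",p)
for c in ["scene","side"]:
    p,d=eyes.camera(c); 
    if c=="side": cv2.imwrite("pics/s1.png",p[120:320,180:480].repeat(2,0).repeat(2,1))
    r=eyes.regions_of(c,"new_rack")
    P=pts(c,d,r[0]["mask"]); P=P[(P[:,2]>.006)&(P[:,2]<.03)]
    print(cv2.minAreaRect((P[:,:2]*1000).astype(np.float32)),np.percentile(P[:,2],[10,50,90]))
```

```text
[ 0.45241691 -0.05862795  0.21628907] 0.05144788407707673 19.974754750728607
((466.1610412597656, 61.19061279296875), (333.60894775390625, 94.14070129394531), 85.53981018066406) [0.01058841 0.01312119 0.01862207]
((463.9682312011719, 55.808380126953125), (330.1116943359375, 88.42598724365234), 86.33916473388672) [0.01024131 0.01296737 0.01827733]
```

View pics/w1.png

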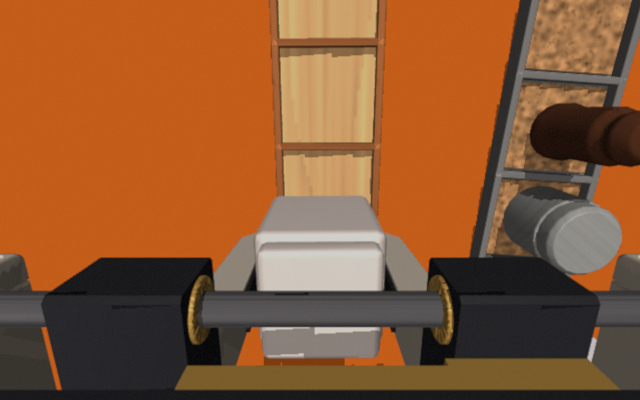

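View pics/s1.png

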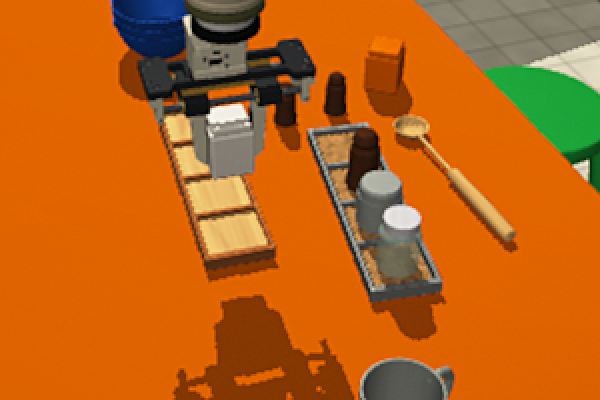

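The wrist view shows the tub (pixel 320,280) held straight over the right-end place, in line with the rack (centre line near column 328). I'll lower it now.

send_rows(steps="0 0 0 0 0 10 40;0 0 0 0 0 30 40;0 0 0 0 0 52 40;0 0 0 0 0 74 40;0 0 0 0 0 92 40;0 0 0 0 0 103 40;0 0 0 0 0 108 40;0 0 0 0 0 109 40")

```text
time_s: 6.72
tcp_pos: [0.4559, -0.0571, 0.1089]
orientation: [-2.296, -2.142, 0.002]
wrist_force: [-0.1, 0.5, -1.7]
opening: 0.0522
finger_force: 20.0
```

send_rows(steps="0 0 0 0 0 0 40;0 0 0 0 0 0 40;0 0 0 0 0 0 60;0 0 0 0 0 0 80;0 0 0 0 0 0 100;0 0 0 0 0 0 100;0 0 0 0 0 0 100;0 0 0 0 0 0 100")

```text
time_s: 7.38
tcp_pos: [0.4561, -0.0577, 0.1099]
orientation: [2.298, 2.142, 0.0]
wrist_force: [-0.0, -0.8, -0.1]
opening: 0.0846
finger_force: 0.0
```

send_rows(steps="0 0 0 0 0 -8 100;0 0 0 0 0 -25 100;0 0 0 0 0 -48 100;0 0 0 0 0 -72 100;0 0 0 0 0 -94 100;0 0 0 0 0 -106 100;0 0 0 0 0 -109 100;0 0 0 0 0 -109 100")

```text
time_s: 8.05
tcp_pos: [0.4565, -0.0578, 0.2196]
orientation: [2.296, 2.141, 0.002]
wrist_force: [0.8, -0.4, -1.0]
opening: 0.0931
finger_force: 0.0
```

send_rows(steps="0 0 1 5 18 0 100;0 0 2 13 48 -3 100;0 0 3 21 80 -6 100;0 0 4 30 112 -9 100;0 0 4 39 145 -9 100;0 0 4 46 172 -9 100;0 0 4 51 189 -9 100;0 0 4 52 194 -9 100")

```text
time_s: 8.72
tcp_pos: [0.6542, -0.0184, 0.2247]
orientation: [-2.368, -2.06, 0.003]
wrist_force: [0.7, 0.8, -0.7]
opening: 0.0927
finger_force: 0.0
```

Run:
```python
from h import *
o=manip.get_obs();print(o["tcp_pos"],o["opening"],o["finger_force"])
for c in ["scene","side"]:
    p,d=eyes.camera(c)
    cv2.imwrite(f"pics/{c}2.png",p)
    for t in ["tub_c","mill_c","tin_c","jar_c"]:
        print(c,t,[(np.round(x["location"],3).tolist(),round(x["confidence"],2)) for x in eyes.pinpoint(c,t)[:3]])
```

```text
[ 0.65421751 -0.01844425  0.22467806] 0.09268884556751882 0.0
scene tub_c [([0.786, 0.208, 0.03], 0.98), ([0.459, -0.059, 0.046], 0.56)]
scene mill_c [([0.645, -0.054, 0.004], 0.74), ([0.652, -0.021, 0.053], 0.68), ([0.609, 0.169, 0.03], 0.66)]
scene tin_c [([0.642, -0.093, 0.043], 0.56)]
scene jar_c [([0.628, -0.175, 0.047], 0.82), ([0.776, -0.036, 0.001], 0.34)]
side tub_c [([0.454, -0.056, 0.045], 0.82), ([0.787, 0.214, 0.037], 0.63), ([0.64, -0.095, 0.006], 0.44)]
side mill_c [([0.608, 0.166, 0.034], 0.59), ([0.654, -0.019, 0.056], 0.55), ([0.691, 0.167, 0.035], 0.55)]
side tin_c [([0.637, -0.094, 0.041], 0.81)]
side jar_c [([0.63, -0.175, 0.05], 0.78), ([0.465, 0.065, 0.002], 0.75), ([0.643, -0.061, 0.0], 0.68)]
```

View pics/scene2.png

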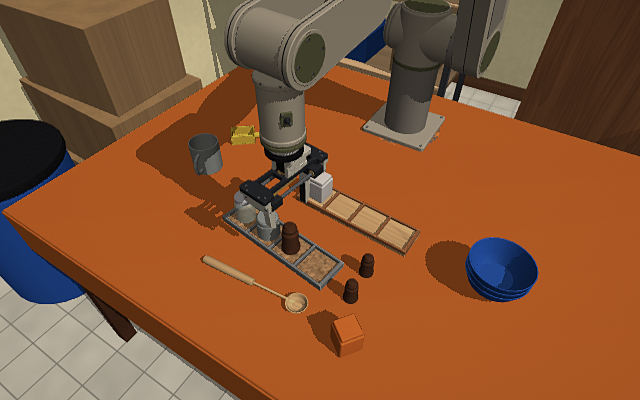

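The tub stands upright in the right-end place of the wooden rack (pixel 320,187). The gripper is now above the mill (290,237).

send_rows(steps="0 0 0 0 0 20 100;0 0 0 0 0 40 100;0 0 0 0 0 60 100;0 0 0 0 0 78 100;0 0 0 0 0 94 100;0 0 0 0 0 105 100;0 0 0 0 0 110 100;0 0 0 0 0 110 100")

```text
time_s: 9.88
tcp_pos: [0.6524, -0.0193, 0.1165]
orientation: [-2.37, -2.06, 0.002]
wrist_force: [-0.1, -0.0, -0.1]
opening: 0.0931
finger_force: 0.0
```

send_rows(steps="0 0 0 0 0 0 80;0 0 0 0 0 0 65;0 0 0 0 0 0 50;0 0 0 0 0 0 35;0 0 0 0 0 0 30;0 0 0 0 0 0 30;0 0 0 0 0 0 30;0 0 0 0 0 0 30", force=20)

```text
time_s: 10.55
tcp_pos: [0.6532, -0.0193, 0.1178]
orientation: [2.371, 2.061, -0.0]
wrist_force: [0.1, 0.3, -0.0]
opening: 0.044
finger_force: 0.0
```

send_rows(steps="0 0 0 0 0 0 30;0 0 0 0 0 -10 30;0 0 0 0 0 -30 30;0 0 0 0 0 -55 30;0 0 0 0 0 -80 30;0 0 0 0 0 -100 30;0 0 0 0 0 -110 30;0 0 0 0 0 -110 30")

```text
time_s: 11.22
tcp_pos: [0.6547, -0.0194, 0.2318]
orientation: [2.368, 2.058, 0.006]
wrist_force: [-0.1, 0.6, -0.1]
opening: 0.0396
finger_force: 19.9
```

Run:
```python
from h import *
o=manip.get_obs();print(o["tcp_pos"],o["opening"],o["finger_force"],o["wrist_force"])
for c in ["scene","side"]:
    p,d=eyes.camera(c)
    print(c,[(np.round(x["location"],3).tolist(),round(x["confidence"],2)) for x in eyes.pinpoint(c,"mill_c")])
    if c=="side": cv2.imwrite("pics/s3.png",p[120:320,240:440].repeat(3,0).repeat(3,1))
    a=np.ones(d.shape,bool); P=pts(c,d,a)
```

```text
[ 0.65473672 -0.01944368  0.23175903] 0.039638677707622576 19.90589551103767 [-0.09305535  0.55496669 -0.07382933]
scene [([0.609, 0.17, 0.032], 0.76), ([0.688, 0.168, 0.028], 0.72), ([0.655, -0.022, 0.167], 0.7), ([0.461, 0.062, -0.002], 0.65)]
side [([0.654, -0.018, 0.168], 0.71), ([0.608, 0.167, 0.034], 0.57), ([0.686, 0.166, 0.035], 0.5), ([0.335, -0.382, -0.003], 0.45)]
```

View pics/s3.png

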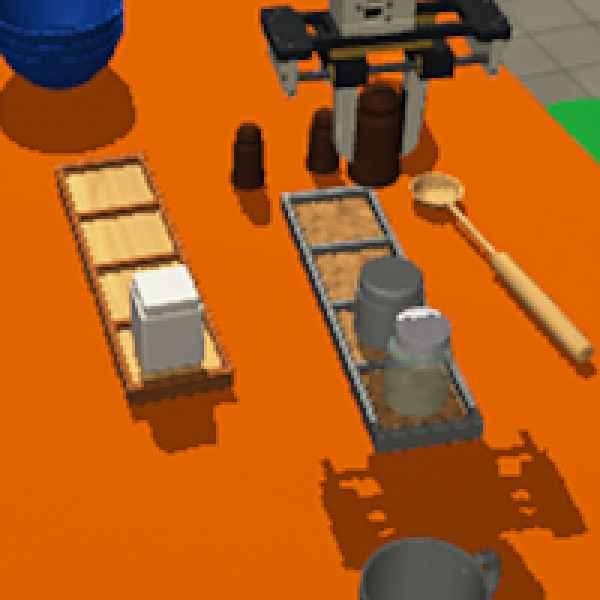

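The mill is held upright (s3, pixel 380,135), with its centre 64 mm under the TCP as planned. The tub stands in its place.

send_rows(steps="0 0 -1 1 -15 0 30;0 0 -2 4 -43 0 30;0 0 -3 7 -76 0 30;0 0 -4 9 -110 0 30;0 0 -4 11 -143 0 30;0 0 -4 13 -172 0 30;0 0 -4 14 -191 0 30;0 0 -4 14 -196 0 30")

```text
time_s: 12.08
tcp_pos: [0.4578, 0.0225, 0.2256]
orientation: [-2.295, -2.141, 0.004]
wrist_force: [0.1, -1.0, -1.6]
opening: 0.0399
finger_force: 19.9
```

send_rows(steps="0 0 0 0 0 10 30;0 0 0 0 0 30 30;0 0 0 0 0 52 30;0 0 0 0 0 74 30;0 0 0 0 0 92 30;0 0 0 0 0 103 30;0 0 0 0 0 108 30;0 0 0 0 0 109 30")

```text
time_s: 12.75
tcp_pos: [0.4609, 0.0217, 0.1176]
orientation: [-2.297, -2.141, 0.003]
wrist_force: [0.3, 0.2, -1.4]
opening: 0.0399
finger_force: 20.1
```

send_rows(steps="0 0 0 0 0 0 30;0 0 0 0 0 0 30;0 0 0 0 0 0 60;0 0 0 0 0 0 80;0 0 0 0 0 0 100;0 0 0 0 0 0 100;0 0 0 0 0 0 100;0 0 0 0 0 0 100")

```text
time_s: 13.42
tcp_pos: [0.4611, 0.0219, 0.1189]
orientation: [2.297, 2.142, 0.0]
wrist_force: [0.3, 0.5, -0.7]
opening: 0.075
finger_force: 0.0
```

send_rows(steps="0 0 0 0 0 0 100;0 0 0 0 0 -15 100;0 0 0 0 0 -38 100;0 0 0 0 0 -64 100;0 0 0 0 0 -88 100;0 0 0 0 0 -104 100;0 0 0 0 0 -109 100;0 0 0 0 0 -109 100")

```text
time_s: 14.08
tcp_pos: [0.462, 0.0218, 0.2293]
orientation: [2.296, 2.141, 0.004]
wrist_force: [0.7, -0.3, 0.6]
opening: 0.0932
finger_force: 0.0
```

send_rows(steps="0 0 1 -10 18 1 100;0 0 2 -27 48 3 100;0 0 3 -44 80 6 100;0 0 4 -62 112 9 100;0 0 4 -80 143 11 100;0 0 4 -94 168 11 100;0 0 4 -102 183 11 100;0 0 4 -104 187 11 100")

```text
time_s: 14.75
tcp_pos: [0.641, -0.0966, 0.2137]
orientation: [-2.371, -2.058, 0.003]
wrist_force: [-0.3, 0.6, -0.3]
opening: 0.0929
finger_force: 0.0
```

Run:
```python
from h import *
o=manip.get_obs();print(o["tcp_pos"],o["opening"],o["finger_force"])
for c in ["scene","side"]:
    p,d=eyes.camera(c)
    cv2.imwrite(f"pics/{c}4.png",p)
    for t in ["tub_c","mill_c","tin_c","jar_c"]:
        print(c,t,[(np.round(x["location"],3).tolist(),round(x["confidence"],2)) for x in eyes.pinpoint(c,t)[:3]])
```

```text
[ 0.6410336  -0.09659525  0.21371251] 0.0928803069919357 0.0
scene tub_c [([0.458, -0.061, 0.05], 0.62), ([0.788, 0.208, 0.032], 0.57)]
scene mill_c [([0.464, 0.02, 0.054], 0.92), ([0.69, 0.171, 0.028], 0.7), ([0.609, 0.169, 0.03], 0.52)]
scene tin_c [([0.642, -0.094, 0.044], 0.73)]
scene jar_c [([0.626, -0.175, 0.048], 0.76)]
side tub_c [([0.457, -0.056, 0.047], 0.74), ([0.337, -0.383, -0.002], 0.58), ([0.788, 0.214, 0.036], 0.4)]
side mill_c [([0.463, 0.02, 0.058], 0.69), ([0.61, 0.167, 0.036], 0.48)]
side tin_c [([0.64, -0.093, 0.039], 0.98), ([0.462, 0.026, 0.056], 0.57)]
side jar_c [([0.631, -0.179, 0.05], 0.65)]
```

View pics/scene4.png

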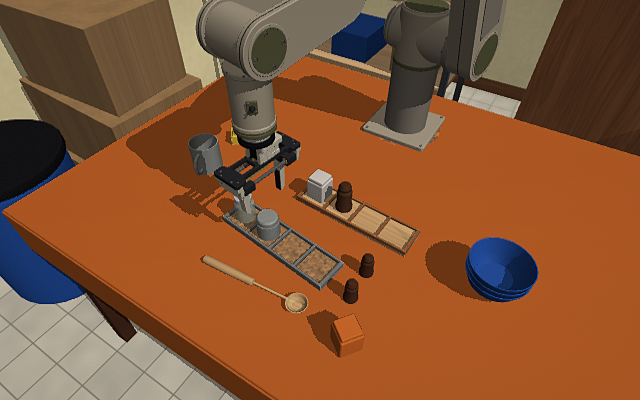

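The tub (319,187) and mill (344,197) stand upright in their places. Now the tin.

send_rows(steps="0 0 0 0 0 20 100;0 0 0 0 0 40 100;0 0 0 0 0 60 100;0 0 0 0 0 78 100;0 0 0 0 0 94 100;0 0 0 0 0 105 100;0 0 0 0 0 110 100;0 0 0 0 0 110 100")

```text
time_s: 15.92
tcp_pos: [0.6395, -0.0947, 0.1055]
orientation: [-2.37, -2.06, 0.002]
wrist_force: [0.4, -0.4, 0.0]
opening: 0.0933
finger_force: 0.0
```

send_rows(steps="0 0 0 0 0 0 80;0 0 0 0 0 0 65;0 0 0 0 0 0 50;0 0 0 0 0 0 45;0 0 0 0 0 0 45;0 0 0 0 0 0 45;0 0 0 0 0 0 45;0 0 0 0 0 0 45", force=20)

```text
time_s: 16.58
tcp_pos: [0.6406, -0.095, 0.1072]
orientation: [2.371, 2.061, 0.0]
wrist_force: [-0.5, 0.6, 2.7]
opening: 0.0573
finger_force: 20.0
```

send_rows(steps="0 0 0 0 0 0 45;0 0 0 0 0 -10 45;0 0 0 0 0 -30 45;0 0 0 0 0 -55 45;0 0 0 0 0 -80 45;0 0 0 0 0 -100 45;0 0 0 0 0 -110 45;0 0 0 0 0 -110 45")

```text
time_s: 17.25
tcp_pos: [0.6417, -0.0952, 0.2203]
orientation: [2.368, 2.058, 0.005]
wrist_force: [-0.7, 0.4, -1.1]
opening: 0.0574
finger_force: 20.0
```

send_rows(steps="0 0 -1 12 -14 0 45;0 0 -2 36 -42 0 45;0 0 -3 64 -75 0 45;0 0 -4 92 -108 0 45;0 0 -4 120 -141 0 45;0 0 -4 146 -171 0 45;0 0 -4 165 -193 0 45;0 0 -4 171 -200 0 45")

```text
time_s: 17.92
tcp_pos: [0.4622, 0.1049, 0.2144]
orientation: [-2.292, -2.143, 0.004]
wrist_force: [-1.1, 0.8, -2.5]
opening: 0.0574
finger_force: 20.0
```

send_rows(steps="0 0 0 0 0 10 45;0 0 0 0 0 30 45;0 0 0 0 0 52 45;0 0 0 0 0 74 45;0 0 0 0 0 92 45;0 0 0 0 0 103 45;0 0 0 0 0 108 45;0 0 0 0 0 109 45")

```text
time_s: 18.58
tcp_pos: [0.4657, 0.1014, 0.1065]
orientation: [-2.297, -2.141, 0.004]
wrist_force: [0.3, -0.8, -2.1]
opening: 0.0572
finger_force: 20.0
```

send_rows(steps="0 0 0 0 0 0 45;0 0 0 0 0 0 45;0 0 0 0 0 0 65;0 0 0 0 0 0 80;0 0 0 0 0 0 100;0 0 0 0 0 0 100;0 0 0 0 0 0 100;0 0 0 0 0 0 100")

```text
time_s: 19.25
tcp_pos: [0.4662, 0.1023, 0.1079]
orientation: [2.297, 2.143, 0.0]
wrist_force: [0.1, 0.4, -0.2]
opening: 0.0895
finger_force: 0.0
```

send_rows(steps="0 0 0 0 0 0 100;0 0 0 0 0 -15 100;0 0 0 0 0 -38 100;0 0 0 0 0 -64 100;0 0 0 0 0 -88 100;0 0 0 0 0 -104 100;0 0 0 0 0 -109 100;0 0 0 0 0 -109 100")

```text
time_s: 19.92
tcp_pos: [0.467, 0.1023, 0.2183]
orientation: [2.296, 2.141, 0.004]
wrist_force: [-0.9, -0.2, -0.3]
opening: 0.0929
finger_force: 0.0
```

send_rows(steps="0 0 1 -25 17 0 100;0 0 2 -58 40 0 100;0 0 3 -92 63 0 100;0 0 4 -126 86 0 100;0 0 4 -160 109 0 100;0 0 4 -194 132 0 100;0 0 4 -228 155 0 100;0 0 4 -252 172 0 100")

```text
time_s: 20.58
tcp_pos: [0.6202, -0.1642, 0.214]
orientation: [-2.371, -2.058, 0.003]
wrist_force: [0.0, -0.0, -0.6]
opening: 0.0926
finger_force: 0.0
```

send_rows(steps="0 0 0 -9 7 0 100;0 0 0 -16 11 0 100;0 0 0 -16 11 0 100;0 0 0 -16 11 0 100;0 0 0 -16 11 0 100;0 0 0 -16 11 0 100;0 0 0 -16 11 0 100;0 0 0 -16 11 0 100")

```text
time_s: 21.25
tcp_pos: [0.6287, -0.1777, 0.2171]
orientation: [2.37, 2.062, 0.0]
wrist_force: [0.9, 0.1, 0.6]
opening: 0.0929
finger_force: 0.0
```

Run:
```python
from h import *
o=manip.get_obs();print(o["tcp_pos"],o["orientation"],o["opening"],o["finger_force"])
for c in ["scene","side"]:
    p,d=eyes.camera(c)
    cv2.imwrite(f"pics/{c}5.png",p)
    for t in ["tub_c","mill_c","tin_c","jar_c"]:
        print(c,t,[(np.round(x["location"],3).tolist(),round(x["confidence"],2)) for x in eyes.pinpoint(c,t)[:3]])
```

```text
[ 0.62871412 -0.17771649  0.21707258] [2.36966786e+00 2.06207019e+00 3.69103972e-04] 0.09294598035779715 0.0
scene tub_c [([0.786, 0.207, 0.032], 0.57), ([0.454, -0.06, 0.05], 0.56), ([0.487, 0.429, 0.001], 0.35)]
scene mill_c [([0.468, 0.019, 0.052], 0.75), ([0.648, -0.018, 0.005], 0.71), ([0.693, 0.168, 0.027], 0.67)]
scene tin_c [([0.467, 0.101, 0.044], 0.85)]
scene jar_c [([0.626, -0.174, 0.046], 0.85)]
side tub_c [([0.787, 0.214, 0.038], 0.65), ([0.456, -0.058, 0.048], 0.59)]
side mill_c [([0.464, 0.023, 0.057], 0.58), ([0.611, 0.163, 0.032], 0.57), ([0.688, 0.167, 0.037], 0.54)]
side tin_c [([0.464, 0.105, 0.038], 0.78)]
side jar_c [([0.63, -0.177, 0.049], 0.74), ([0.648, -0.014, 0.01], 0.48)]
```

View pics/scene5.png

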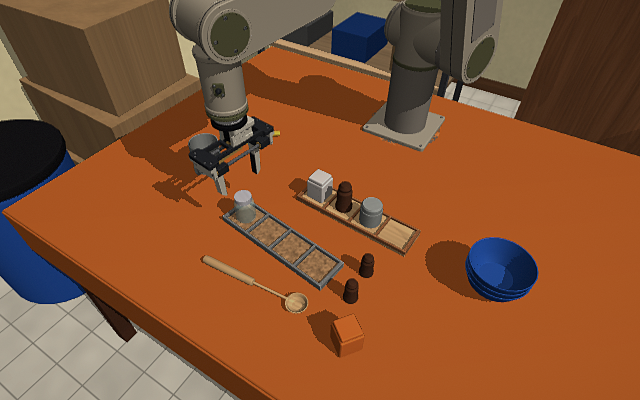

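The tin stands in its place (371,212). Now the jar (245,205), into the free left-end place.

send_rows(steps="0 0 0 0 0 20 100;0 0 0 0 0 40 100;0 0 0 0 0 60 100;0 0 0 0 0 78 100;0 0 0 0 0 94 100;0 0 0 0 0 105 100;0 0 0 0 0 110 100;0 0 0 0 0 110 100")

```text
time_s: 22.42
tcp_pos: [0.628, -0.1783, 0.1053]
orientation: [-2.37, -2.06, 0.002]
wrist_force: [0.6, 0.4, 0.7]
opening: 0.0928
finger_force: 0.0
```

send_rows(steps="0 0 0 0 0 0 80;0 0 0 0 0 0 65;0 0 0 0 0 0 50;0 0 0 0 0 0 40;0 0 0 0 0 0 40;0 0 0 0 0 0 40;0 0 0 0 0 0 40;0 0 0 0 0 0 40", force=22)

```text
time_s: 23.08
tcp_pos: [0.6288, -0.1786, 0.107]
orientation: [2.371, 2.061, 0.0]
wrist_force: [-1.1, -0.3, 2.4]
opening: 0.0515
finger_force: 22.0
```

send_rows(steps="0 0 0 0 0 0 40;0 0 0 0 0 -10 40;0 0 0 0 0 -30 40;0 0 0 0 0 -55 40;0 0 0 0 0 -80 40;0 0 0 0 0 -100 40;0 0 0 0 0 -110 40;0 0 0 0 0 -110 40")

```text
time_s: 23.75
tcp_pos: [0.6301, -0.179, 0.2204]
orientation: [2.367, 2.058, 0.004]
wrist_force: [0.2, -0.2, -1.6]
opening: 0.0518
finger_force: 22.0
```

send_rows(steps="0 0 -1 12 -7 0 40;0 0 -2 36 -22 0 40;0 0 -3 64 -40 0 40;0 0 -4 94 -58 0 40;0 0 -4 124 -76 0 40;0 0 -4 150 -92 0 40;0 0 -4 166 -102 0 40;0 0 -4 170 -104 0 40")

```text
time_s: 24.42
tcp_pos: [0.5471, 0.0073, 0.2146]
orientation: [-2.292, -2.143, 0.003]
wrist_force: [-0.2, -0.3, -2.5]
opening: 0.0518
finger_force: 22.0
```

Run:
```python
from plan import *
y=th(-8);X=np.array([-np.sin(y),np.cos(y)]);Y=np.array([np.cos(y),np.sin(y)])
q=np.array([628.9,-178.6])+170*X-104*Y
print(q,rel((*q,217,-4),(471.5,181.8,217,-4)))
```

```text
[549.57154801   4.21957419] (0, array([172., -90.,   0.]), (np.float64(471.7888969746932), np.float64(182.07867346757482), np.float64(217.0), -4))
```

send_rows(steps="0 0 0 12 -6 0 40;0 0 0 36 -19 0 40;0 0 0 64 -34 0 40;0 0 0 94 -49 0 40;0 0 0 124 -65 0 40;0 0 0 150 -79 0 40;0 0 0 167 -88 0 40;0 0 0 172 -90 0 40")

```text
time_s: 25.08
tcp_pos: [0.4703, 0.1842, 0.2159]
orientation: [-2.295, -2.144, 0.001]
wrist_force: [0.6, 0.8, -2.8]
opening: 0.0518
finger_force: 22.0
```

send_rows(steps="0 0 0 0 0 10 40;0 0 0 0 0 30 40;0 0 0 0 0 52 40;0 0 0 0 0 74 40;0 0 0 0 0 92 40;0 0 0 0 0 103 40;0 0 0 0 0 108 40;0 0 0 0 0 109 40")

```text
time_s: 25.75
tcp_pos: [0.4714, 0.181, 0.1069]
orientation: [-2.298, -2.141, 0.004]
wrist_force: [0.9, 0.0, -2.6]
opening: 0.052
finger_force: 22.0
```

send_rows(steps="0 0 0 0 0 0 40;0 0 0 0 0 0 40;0 0 0 0 0 0 60;0 0 0 0 0 0 80;0 0 0 0 0 0 100;0 0 0 0 0 0 100;0 0 0 0 0 0 100;0 0 0 0 0 0 100")

```text
time_s: 26.42
tcp_pos: [0.4717, 0.1822, 0.1079]
orientation: [2.297, 2.143, 0.0]
wrist_force: [0.5, -0.1, -0.0]
opening: 0.0845
finger_force: 0.0
```

send_rows(steps="0 0 0 0 0 0 100;0 0 0 0 0 -15 100;0 0 0 0 0 -38 100;0 0 0 0 0 -64 100;0 0 0 0 0 -88 100;0 0 0 0 0 -109 100;0 0 0 0 0 -130 100;0 0 0 0 0 -140 100")

```text
time_s: 27.08
tcp_pos: [0.4726, 0.1825, 0.2509]
orientation: [2.296, 2.141, 0.006]
wrist_force: [1.1, 0.3, -0.1]
opening: 0.0929
finger_force: 0.0
```

send_rows(steps="0 0 0 0 25 0 100;0 0 0 0 60 0 100;0 0 0 0 95 0 100;0 0 0 0 120 0 100;0 0 0 0 120 0 100;0 0 0 0 120 0 100;0 0 0 0 120 0 100;0 0 0 0 120 0 100")

```text
time_s: 27.75
tcp_pos: [0.5904, 0.174, 0.2474]
orientation: [-2.297, -2.143, 0.001]
wrist_force: [-0.7, 0.2, -0.3]
opening: 0.0931
finger_force: 0.0
```

Run:
```python
from h import *
o=manip.get_obs();print(o["tcp_pos"],o["opening"],o["finger_force"])
C=np.array([.464,.062]);a=np.deg2rad(86.4);Y=np.array([np.cos(a),np.sin(a)]);X=np.array([Y[1],-Y[0]])
for c in ["scene","side"]:
    p,d=eyes.camera(c)
    cv2.imwrite(f"pics/{c}6.png",p)
    P=pts(c,d,eyes.regions_of(c,"new_rack")[0]["mask"]); P=P[(P[:,2]>.006)&(P[:,2]<.03)]
    print(cv2.minAreaRect((P[:,:2]*1000).astype(np.float32)))
    for t in ["tub_c","mill_c","tin_c","jar_c"]:
        for x in eyes.pinpoint(c,t):
            l=x["location"]; e=l[:2]-C
            if abs(e@X)<.05 and abs(e@Y)<.17: print(c,t,np.round([e@X,e@Y,l[2]],3),round(x["confidence"],2))
```

```text
[0.59041375 0.17399889 0.24737913] 0.09305172714903445 0.0Traceback (most recent call last):
  File "<stdin>", line 7, in <module>
IndexError: list index out of range
```

View pics/scene6.png

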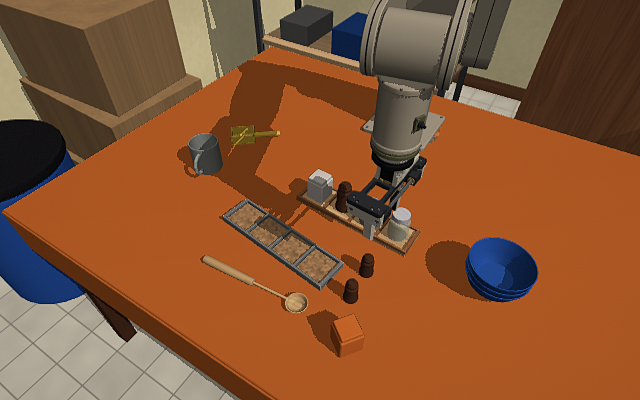

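The jar stands at the left end (400,222). I'll move the arm aside to the right for a clear final check.

send_rows(steps="0 0 0 -30 5 -10 100;0 0 0 -70 10 -20 100;0 0 0 -110 15 -30 100;0 0 0 -150 20 -30 100;0 0 0 -190 20 -30 100;0 0 0 -230 20 -30 100;0 0 0 -260 20 -30 100;0 0 0 -260 20 -30 100")

```text
time_s: 28.52
tcp_pos: [0.5921, -0.0921, 0.2783]
orientation: [2.301, 2.136, -0.002]
wrist_force: [-0.0, 0.5, 0.4]
opening: 0.0927
finger_force: 0.0
```

Run:
```python
from h import *
C=np.array([.464,.062]);a=np.deg2rad(86.4);Y=np.array([np.cos(a),np.sin(a)]);X=np.array([Y[1],-Y[0]])
for c in ["scene","side"]:
    p,d=eyes.camera(c)
    cv2.imwrite(f"pics/{c}7.png",p)
    for t in ["tub_c","mill_c","tin_c","jar_c"]:
        for x in eyes.pinpoint(c,t):
            l=x["location"]; e=l[:2]-C
            if abs(e@X)<.05 and abs(e@Y)<.17: print(c,t,np.round([e@X,e@Y,l[2]],3),round(x["confidence"],2))
    for t in ["bowls","mug","spoon","scoop"]:
        print(t,[np.round(x["location"],3).tolist() for x in eyes.pinpoint(c,t)[:1]])
```

```text
scene tub_c [ 0.001 -0.122  0.047] 0.63
scene mill_c [ 0.002 -0.041  0.051] 0.76
scene tin_c [-0.     0.041  0.042] 0.75
scene tin_c [-0.001  0.121  0.045] 0.27
scene jar_c [-0.001  0.121  0.051] 0.68
bowls [[0.488, 0.427, 0.005]]
mug [[0.518, -0.413, -0.002]]
spoon [[0.778, -0.038, 0.004]]
scoop [[0.33, -0.379, -0.001]]
side tub_c [ 0.    -0.117  0.046] 0.6
side mill_c [ 0.002 -0.04   0.054] 0.72
side tin_c [-0.002  0.045  0.04 ] 0.95
side jar_c [0.002 0.123 0.052] 0.73
bowls [[0.483, 0.429, -0.001]]
mug [[0.522, -0.413, -0.002]]
spoon [[0.775, -0.037, -0.004]]
scoop [[0.336, -0.381, -0.004]]
```

View pics/side7.png

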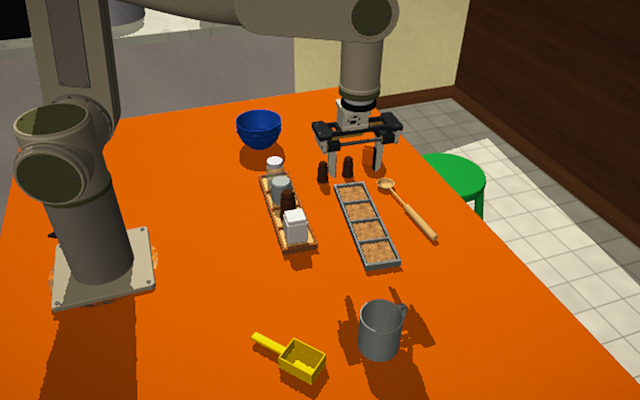

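All four stand upright in the wooden rack in reverse order (tub at 295,225 through jar at 275,165). The bystanders haven't moved.

```bash
python3 -c "
from station import manip
print(manip.close_job())"
```

```text
the job is handed in; nothing more can be done
None
```

The job is handed in: all four containers stand upright in the wooden rack in reverse order (left to right jar, tin, mill, tub), each measured within about 5 mm of its place's centre, and the bowls, mug, spoon and scoop are where they were; the hand-in gave no verdict.

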